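Clear the mug and flip the label printer's lid open

ROBOT

A 6-joint arm with a two-finger parallel gripper is mounted at the origin on a cart in front of the work surface, level with it; the furniture and walls round the work are solid. World frame = base frame: x ahead of the robot, y to its left, z up, the work surface at z = 0. Lengths are in m, angles in rad, forces in N, time in s.
With the tool pointing down it reaches from about 0.35 to 0.95 m from the base axis. Payload 17.4 kg.
Tool frame: the origin (TCP) lies on the centre line of the jaws, within the pads' length; the fingertips stand 19 mm ahead of it and the grasp point (between the pads) is the TCP (manip.tip_extent is the distance from the TCP to the fingertips, in m); x points along the fingers, z is the direction in which the jaws open and shut, and the axes are right-handed (so a half turn about x gives the same grasp; the last joint's range is limited). The gripper opens to 93 mm and grips with 3 to 60 N. Pads are 15 mm wide; open, the fingers measure 128 mm over their backs; the gripper's body (75 mm by 188 mm) begins 65 mm behind the grasp point.
Start: joints at [-0.038, 0.116, 1.442, -0, 1.584, -0.038], TCP at [0.675, -0, 0.238] pointing down, gripper open.
Joint ranges: [-2.83, 2.83], [-0.83, 2.19], [0.07, 2.5], [-1.14, 4.28], [0.01, 3], [-2.97, 2.97]. Speed limits (rad/s): [1.89, 1.89, 2.22, 3.14, 3.14, 3.14].

INTERFACE

Orientations are given as a unit quaternion [w, x, y, z].
In Python, from plant import observe, vision, manip gives the robot as it stands.
- The arm moves only by the tool jog_arm, never from a script. Its arguments are lists of equal length, an entry for each row: "angular": the turn, a rotation vector about the tool's x, y, z scaled (see below), a list of three; "translation": the shift along the tool's x, y, z scaled (see below), a list of three; "grip": the gripper command: -1 is shut, 1 is fully open, values between are in proportion. In form: {"angular": [[wx, wy, wz], ...], "translation": [[x, y, z], ...], "grip": [grip, ...]}. A call has 1 to 10 rows; each row shifts and turns the commanded pose from where the row before left it, along the tool's axes as they then stand; what a row does not reach is not made up. The controller multiplies each number of a shift by 30 mm and each number of a turn by 0.08 rad. A row lasts 1/12 s, in which the tool goes at most 41.7 mm and 7.16 degrees, less where a joint would pass 70% of its speed; a pose out of reach is approached as far as the arm can. A call with a number of a shift or a turn outside -1 to 1 is refused whole. A call with a gripper value outside its range is refused whole. The fingers move at their own pace and stop on an object; "force" is the grip in N (left out, the last holds). Time passes only in rows, so rows that do not move let the fingers close. It gives the time, the measured TCP pose, the force and the opening at its end, in the units of the state.
- observe(): the state, without advancing time (a new reading comes with each control period).
- vision.capture(name): name is "scene" or "side" or "wrist"; returns a dict with "image" (420x560x3 uint8, red, green, blue), "mtx" (3x3 intrinsics, pixels), "k1" (the pictures are not rectified: a ray, as slopes to the right and down, at radius r is drawn at 1 + k1 r^2 times it, then the intrinsics apply), "pose" (4x4, takes a point from camera to world coordinates); the wrist camera has in their place "mount" (4x4, takes a point from camera to tool coordinates, whose origin is the TCP and whose axes are the tool frame's). Camera axes: x right, y down, z forward; pixel columns grow to the right and rows downward; lengths in m; the calibration is good to about 2 mm. A picture is of the moment at which its call begins: read the wrist's pose just before it. There is no depth.
- manip.finish_job(): hands the job in, once; it reports no verdict.
The state is a dict: "time_s": time; "joints": joint angles; "qvel": joint speeds; "effort": joint torques, N m; "eef_pos": TCP position; "eef_rot": TCP orientation; "ft_force": force on the tool from outside, world axes, zero at the start; "torque": the same for the moment, N m; "opening": finger opening in m.
Only numpy, scipy, OpenCV 4.12 (cv2) and the standard library are available. Lean on these libraries where they do the work, as an engineer would, in place of code of your own. Each camera call takes 0.05 s, during which the arm holds its last target. There are 200 camera calls.

TASK

The label printer is to be opened for a roll change, but a mug stands right behind it where the lid swings back. With the fingertips, push the mug across the table until it is out of the lid's way, then reach under the ajar front edge of the lid and flip it right over backwards, past upright, until it falls back and rests fully open by itself. Keep the mug standing, do not lift the mug or the printer or shove the printer along, do not let the lid hit the mug, and leave the label roll, the tester and the circuit board where they lie.

Things in the scene. Friction and masses are not known exactly. Their poses are not given: they have to be found in the camera images.
- printer: Grey desktop label printer, loose, 1.4 kg. Origin on the table under its case; x points to its REAR (hinge side), y to the left seen from its front, z up. Base: x -69 to +96 mm, y -59 to +59 mm, side walls 46 mm high. Front deck below the lid's edge: x -66 to -44 mm, top z 43 mm (feed key at y -34). Roller at x -33, top z 41. Built-in roll x 6 to 61, y -40 to 40, top z 68 mm.
- printer_hinge (a point): Middle of the lid's hinge axis, fixed in the printer at x +92, y 0, z +50 mm of its frame. The axis runs along the printer's y. The lid in its swing sweeps y -58 to +58 mm of the printer's frame and, at the mug's height, back to x = 137 mm.
- lid_edge (a point): Middle of the lid's lower front edge, moving with the lid: 135 mm in front of the hinge axis and, if shut, 4 mm below it. The lid is a thin shell (0.12 kg, walls 3 mm), 116 mm wide, hollow underneath, side walls down to this edge's level, top outside 86 mm above the table when shut; its front wall rises 13 mm upright from the edge, then slopes back.
- printer_lid (a joint): Lid angle, rad: 0 shut, grows as it swings up and back; stop at 1.745, past upright. The latch is released and holds the lid ajar: it rests at 0.30 (edge 40 mm above the deck) and cannot be shut further. Above, it turns freely, lightly damped: it balances near 1.27 (+-0.1); let go below that it sinks to ajar, beyond it falls open and stays. Under 1 N lifts it. The mug blocks it before that.
- mug: White enamel mug, upright, loose, about 0.32 kg, 82 mm high, bowl 78 mm across, one handle. Origin on its underside; the bowl's axis is at y = +13 mm of this frame, the handle points along -y, out to y = -52 mm. At the start it stands 3 to 15 mm behind the printer's rear, its handle pointing roughly away from the printer.
- mug_centre (a point): Point on the axis of the mug's bowl, half-way up (41 mm above its underside); the bowl's radius is 39 mm.
- label_roll: Bystander: white roll of labels, 73 mm across, 42 mm high, standing on its flat end beside the printer (on its -y side). Origin at the centre of its underside.
- handheld_tester: Bystander: black handheld tester with keys, 142 x 65 x 30 mm, lying on its back. Origin at the centre of its underside.
- circuit_board: Bystander: green circuit board, 75 x 105 x 22 mm, lying flat at the far left (the larger of the two boards). Origin at the centre of its underside.

How it is judged:
By the outcome, as a careful person would: the job done as asked, in the order asked, and still so for the second after the job is handed in, with the robot touching nothing.
It also fails if it takes over 54 s, if anything falls off the work surface, if the arm or the gripper's body presses on something with over 40 N, if the wrist force passes 120 N, or if a joint passes its speed limit or range.

## Working session

There is one attempt and no reset: what is moved stays moved. The work goes in short steps, Python scripts to look and compute and a tool call to move; the robot and the scene stay as the last step left them, time stands still between calls to the robot, and variables do not carry over. Pictures are saved under pics/ and viewed, about 8 in all and at most 12, crops included, and the job is handed in when it is done.

Besides the shell and the picture viewer there is one more tool, called after "Request:" as name(argument=value, ...), one argument or row to a line, values as JSON. jog_arm: Moves the arm, as the interface text tells. Its arguments: {"type":"object","properties":{"angular":{"type":"array"},"translation":{"type":"array"},"grip":{"type":"array"},"force":{"type":"number"}},"required":["angular","translation","grip"]}

```bash
mkdir -p pics; python3 - <<'E'
from plant import observe, vision, manip
import cv2,numpy as np,pickle
s=observe();print(s, manip.tip_extent)
for n in("scene","side"):
    c=vision.capture(n);pickle.dump(c,open(f"pics/{n}.pkl","wb"))
    cv2.imwrite(f"pics/{n}0.png",cv2.resize(c["image"][:,:,::-1],(800,600),interpolation=cv2.INTER_CUBIC))
    print(n,c["mtx"],c["k1"],c["pose"])
E
```

```text
{'time_s': 0.0, 'joints': array([-3.78011196e-02,  1.16489988e-01,  1.44227272e+00,  2.46500307e-05,
        1.58401972e+00, -3.78114086e-02]), 'qvel': array([-2.23595155e-04, -1.05869430e-03, -8.88488145e-04, -6.55076585e-05,
        4.55907879e-04, -1.73376719e-03]), 'effort': array([-2.39607485e-03, -7.21266031e+01, -6.22611737e+01,  7.77577632e-02,
        2.38535833e-02, -2.17692599e-05]), 'eef_pos': array([6.74809126e-01, 4.52143768e-06, 2.36897848e-01]), 'eef_rot': array([7.06686637e-01, 2.08598127e-05, 7.07526675e-01, 2.83553347e-05]), 'ft_force': array([ 0.02874065, -0.62821137, -0.18697413]), 'torque': array([-0.05251936, -0.06599312, -0.0537633 ]), 'opening': 0.09334932347593695} 0.019
scene [[381.77566026   0.         281.07383912]
 [  0.         381.77566026 207.05905081]
 [  0.           0.           1.        ]] -0.03190870023940614 [[ 0.54803318 -0.64100583  0.53737432 -0.05992554]
 [-0.83635473 -0.42995164  0.34007698 -0.42484321]
 [ 0.01305364 -0.63580902 -0.77173602  1.00358139]
 [ 0.          0.          0.          1.        ]]
side [[406.89209354   0.         279.08078091]
 [  0.         406.89209354 205.77368567]
 [  0.           0.           1.        ]] -0.1015329668523848 [[-0.98528298 -0.07832631  0.15192904  0.41400562]
 [-0.17087534  0.42863921 -0.88716968  0.92022679]
 [ 0.00436598 -0.90007412 -0.43571496  0.54342594]
 [ 0.          0.          0.          1.        ]]
```

View pics/scene0.png

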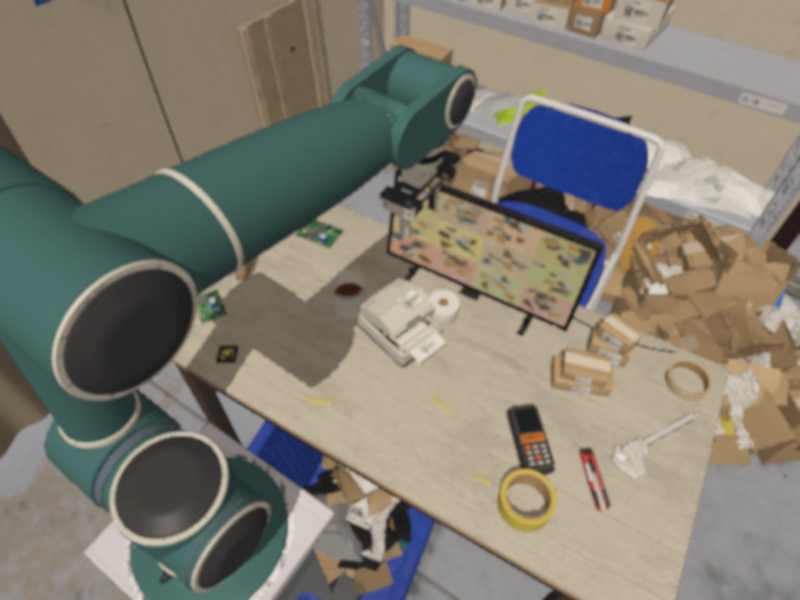

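View pics/side0.png

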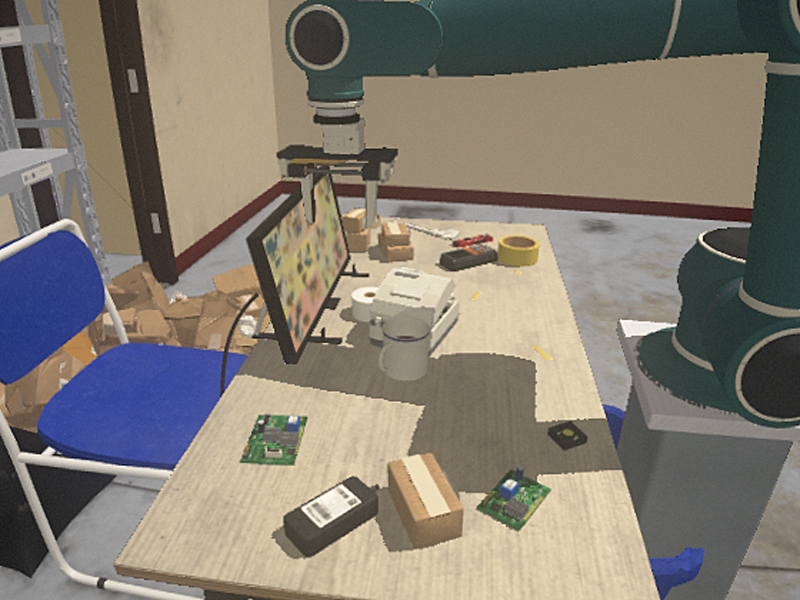

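Side view: the printer's front faces to the right (-y), with the mug behind it at about (405,345) and its handle towards the monitor. The scene view shows the printer at about (405,320) and the roll at (443,305). I'll enlarge both.

```bash
python3 - <<'E'
import cv2,numpy as np,pickle
a=pickle.load(open("pics/scene.pkl","rb"))["image"][:,:,::-1];b=pickle.load(open("pics/side.pkl","rb"))["image"][:,:,::-1]
A=cv2.resize(a[180:270,225:325],(500,450),interpolation=cv2.INTER_CUBIC)   # x5 ; 
B=cv2.resize(b[180:280,235:335],(500,500),interpolation=cv2.INTER_CUBIC)
def grid(I,x0,y0):
    for k in range(0,I.shape[1],50):
        cv2.putText(I,str(x0+k//5),(k,8),0,.3,(0,0,255),1); I[:,k]=I[:,k]//2
    for k in range(0,I.shape[0],50):
        cv2.putText(I,str(y0+k//5),(0,k+8),0,.3,(0,0,255),1); I[k]=I[k]//2
    return I
cv2.imwrite("pics/cA.png",grid(A,225,180));cv2.imwrite("pics/cB.png",grid(B,235,180))
E
```

```text
(no output)
```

View pics/cA.png

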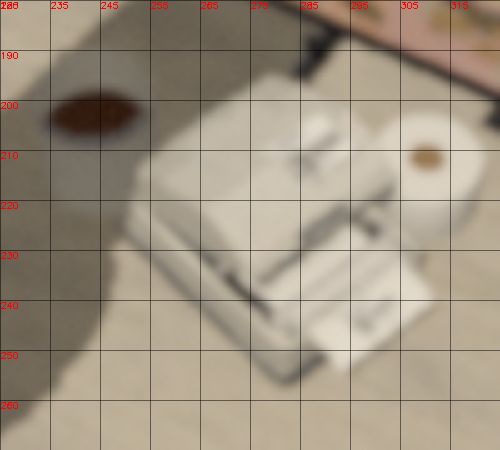

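View pics/cB.png

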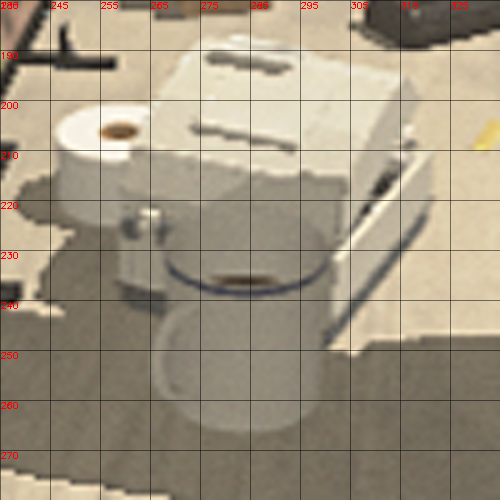

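Scene crop: the mug's opening centre is at px (244.4,202.6), and the printer's base corners are at (250,227.5) and (282,257). Side crop: the mug's rim sides are at columns 268.4/300.6 and its base bottom is at (284.6,266.4). The printer's rear corner is at (300.6,249.5) and its front corner at (321,224).

```bash
cat > h.py <<'E'
import numpy as np,pickle
from scipy.spatial.transform import Rotation as R
def ray(c,p,T=None):
    K=c["mtx"];d=np.array([(p[0]-K[0,2])/K[0,0],(p[1]-K[1,2])/K[1,1]]);u=d.copy()
    for _ in range(20): u=d/(1+c["k1"]*(u@u))
    T=c["pose"] if T is None else T
    return T[:3,3],T[:3,:3]@np.array([u[0],u[1],1])
def at(c,p,z,T=None):
    o,d=ray(c,p,T);return (o+d*(z-o[2])/d[2])
def proj(c,P,T=None):
    T=c["pose"] if T is None else T
    q=(np.asarray(P)-T[:3,3])@T[:3,:3];u=q[...,:2]/q[...,2:]
    u=u*(1+c["k1"]*(u**2).sum(-1,keepdims=True));return u*[c["mtx"][0,0],c["mtx"][1,1]]+c["mtx"][:2,2]
E
python3 - <<'E'
from h import *
np.set_printoptions(precision=4,suppress=True)
A=pickle.load(open("pics/scene.pkl","rb"));B=pickle.load(open("pics/side.pkl","rb"))
print("mug",at(A,(244.4,202.6),.082),at(B,(284.4,232.4),.082),"sides",at(B,(268.4,232),.082),at(B,(300.6,232),.082),"near base",at(B,(284.6,266.4),0),"nearrim",at(B,(284.4,238.6),.082))
print("rear+",at(A,(250,227.5),0),at(B,(300.6,249.5),0))
print("front+",at(A,(282,257),0),at(B,(321,224.),0))
print("rear-",at(B,(259,238),0),)
print("roll",at(A,(310,211.6),.042),at(B,(258.5,206.2),.042))
print("board L",at(B,(192,307),.01), "monitor base",at(B,(235,237),0.01),at(B,(255,192),.01))
E
```

```text
mug [0.5326 0.0873 0.082 ] [0.5389 0.1166 0.082 ] sides [0.5754 0.1214 0.082 ] [0.5026 0.1082 0.082 ] near base [0.5349 0.1333 0.    ] nearrim [0.5345 0.1443 0.082 ]
rear+ [0.5103 0.0542 0.    ] [0.5072 0.0525 0.    ]
front+ [ 0.474  -0.0941  0.    ] [ 0.4675 -0.0916  0.    ]
rear- [0.6222 0.0153 0.    ]
roll [ 0.6459 -0.0893  0.042 ] [ 0.6455 -0.0876  0.042 ]
board L [0.6919 0.3231 0.01  ] monitor base [0.6809 0.0382 0.01  ] [ 0.6941 -0.2526  0.01  ]
```

```bash
python3 - <<'E'
from h import *
np.set_printoptions(precision=3,suppress=True)
A=pickle.load(open("pics/scene.pkl","rb"));B=pickle.load(open("pics/side.pkl","rb"))
def tri(a,b):
    o1,d1=ray(A,np.array(a)*.7);o2,d2=ray(B,np.array(b)*.7)
    t=np.linalg.lstsq(np.c_[d1,-d2],o2-o1,rcond=None)[0];p,q=o1+t[0]*d1,o2+t[1]*d2
    return (p+q)/2,np.linalg.norm(p-q)
print("bottom left",tri((388,250),(290,360)))
print("top left side cam plane",at(B,(250*.7,240*.7),.30))
print("bottom right scene",at(A,(566*.7,326*.7),.05))
print("black thing",at(B,(568*.7,435*.7),.01),"small board",at(B,(513*.7,497*.7),.01),"foot",at(B,(340*.7,338*.7),.01),at(A,(411*.7,275*.7),.01))
E
```

```text
bottom left (array([0.738, 0.124, 0.011]), np.float64(5.2276233356706775e-06))
top left side cam plane [0.699 0.311 0.3  ]
bottom right scene [ 0.733 -0.35   0.05 ]
black thing [0.285 0.244 0.01 ] small board [0.362 0.377 0.01 ] foot [0.674 0.035 0.01 ] [0.7  0.03 0.01]
```

Request:
jog_arm(
  angular=[
    [0, 0, 0],
    [0, 0, 0],
    [0, 0, 0],
    [-1, 0, 0],
    [-1, 0, 0],
    [-1, 0, 0],
    [-1, 0, 0],
    [-1, 0, 0],
    [-1, 0, 0],
    [-1, 0, 0],
  ],
  translation=[
    [0, 0.9, -0.9],
    [0, 0.9, -0.9],
    [0, 0.9, -0.9],
    [0, 0, 0],
    [0, 0, 0],
    [0, 0, 0],
    [0, 0, 0],
    [0, 0, 0],
    [0, 0, 0],
    [0, 0, 0],
  ],
  grip=[-0.35, -0.35, -0.35, -0.35, -0.35, -0.35, -0.35, -0.35, -0.35, -0.35],
)

```text
time_s: 0.93
eef_pos: [0.5939, 0.081, 0.2373]
eef_rot: [0.679, -0.197, 0.679, 0.197]
ft_force: [0.0, 0.3, 0.4]
opening: 0.0323
```

Request:
jog_arm(
  angular=[
    [-1, 0, 0],
    [-1, 0, 0],
    [-1, 0, 0],
    [-1, 0, 0],
    [-1, 0, 0],
    [-1, 0, 0],
    [-1, 0, 0],
    [-1, 0, 0],
    [-1, 0, 0],
    [0, 0, 0],
  ],
  translation=[
    [0, 0, 0],
    [0, 0, 0],
    [0, 0, 0],
    [0, 0, 0],
    [0, 0, 0],
    [0, 0, 0],
    [0, 0, 0],
    [0, 0, 0],
    [0, 0, 0],
    [0, 0, 0],
  ],
  grip=[-0.35, -0.35, -0.35, -0.35, -0.35, -0.35, -0.35, -0.35, -0.35, -0.35],
)

```text
time_s: 1.77
eef_pos: [0.5939, 0.081, 0.2373]
eef_rot: [0.566, -0.423, 0.566, 0.424]
ft_force: [-0.4, 0.1, -1.1]
opening: 0.0302
```

```bash
python3 - <<'E'
from plant import observe, vision
from h import *
import cv2
s=observe();c=vision.capture("wrist");q=s["eef_rot"];T=np.eye(4);T[:3,:3]=R.from_quat(q[[1,2,3,0]]).as_matrix();T[:3,3]=s["eef_pos"];T=T@c["mount"]
c["pose"]=T;pickle.dump(c,open("pics/w1.pkl","wb"));print(s["joints"],s["eef_pos"],T)
I=cv2.resize(c["image"][:,:,::-1],(800,600))
# overlay estimates
O=np.array([.5387,-.0552,0]);x=np.array([.28,.96,0]);y=np.array([-.96,.28,0]);z=np.array([0,0,1])
def dr(P,col):
    cv2.polylines(I,[np.int32(proj(c,np.array(P))/.7)],True,col,1)
dr([O+a*x+b*y+.046*z for a,b in((.096,.059),(.096,-.059),(-.069,-.059),(-.069,.059))],(0,0,255))
t=np.linspace(0,6.28,40)
dr([[.534+.039*np.cos(k),.10+.039*np.sin(k),.082] for k in t],(255,0,0))
cv2.imwrite("pics/w1.png",I)
E
```

```text
[ 9.29597997e-02 -4.78370037e-02  1.61009765e+00 -4.34930234e-05
  1.57988992e+00 -1.19103830e+00] [0.59388036 0.08096478 0.23731474] [[ 2.82412342e-01  9.21126082e-01  2.67899254e-01  5.20463181e-01]
 [ 9.59293104e-01 -2.71203403e-01 -7.87747046e-02  1.02490871e-01]
 [ 9.37544269e-05  2.79240856e-01 -9.60221087e-01  3.84650958e-01]
 [ 0.00000000e+00  0.00000000e+00  0.00000000e+00  1.00000000e+00]]
```

View pics/w1.png

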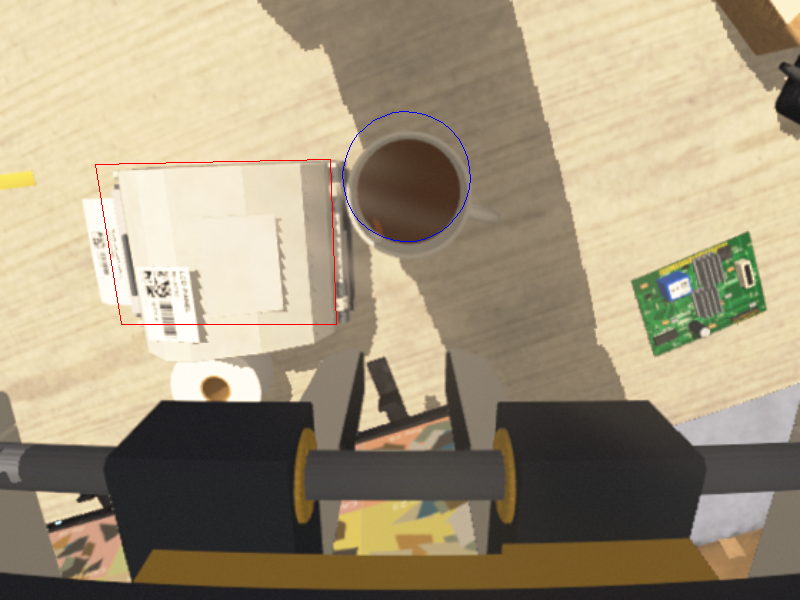

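Wrist view: the mug's rim is centred at (410,194), 18 px below my overlay, with the handle tip at (495,217). The printer's rear shows at x≈350, about 9 mm further back than I had estimated. Corrected, the mug is at about (.545,.099) and the gap is about 6 mm, which fits the given range. Going down beside the mug.

Request:
jog_arm(
  angular=[
    [0, 0, 0],
    [0, 0, 0],
    [0, 0, 0],
    [0, 0, 0],
    [0, 0, 0],
    [0, 0, 0],
    [0, 0, 0],
    [0, 0, 0],
    [0, 0, 0],
  ],
  translation=[
    [0, -0.25, 0.2],
    [0.9, 0, 0],
    [0.9, 0, 0],
    [0.9, 0, 0],
    [0.9, 0, 0],
    [0.9, 0, 0],
    [0.9, 0, 0],
    [0.8, 0, 0],
    [0, 0, 0],
  ],
  grip=[-0.35, -0.35, -0.35, -0.35, -0.35, -0.35, -0.35, -0.35, -0.35],
)

```text
time_s: 2.57
eef_pos: [0.601, 0.0845, 0.0464]
eef_rot: [0.566, -0.42, 0.57, 0.423]
ft_force: [-1.1, -0.5, -0.6]
opening: 0.0301
```

Request:
jog_arm(
  angular=[
    [0, 0, 0],
    [0, 0, 0],
    [0, 0, 0],
    [0, 0, 0],
    [0, 0, 0],
    [0, 0, 0],
  ],
  translation=[
    [0, 0.25, 0],
    [0, 0.25, 0],
    [0, 0.25, 0],
    [0, 0.25, 0.05],
    [0, 0.25, 0.05],
    [0, 0, 0],
  ],
  grip=[-0.35, -0.35, -0.35, -0.35, -0.35, -0.35],
)

```text
time_s: 3.07
eef_pos: [0.567, 0.099, 0.0526]
eef_rot: [0.567, -0.423, 0.567, 0.422]
ft_force: [-0.2, -0.2, -0.0]
opening: 0.0303
```

```bash
python3 - <<'E'
from plant import observe, vision
import cv2
s=observe();c=vision.capture("side");I=c["image"][150:300,200:400,::-1]
cv2.imwrite("pics/s2.png",cv2.resize(I,(800,600),interpolation=cv2.INTER_CUBIC));print(s["eef_pos"],s["ft_force"],s["joints"])
E
```

```text
[0.56695211 0.09897771 0.05261509] [-0.19446841 -0.1787222  -0.01190379] [ 1.28390887e-01  1.34701673e-02  1.85769701e+00  2.63811625e-04
  1.26928371e+00 -1.15205937e+00]
```

View pics/s2.png

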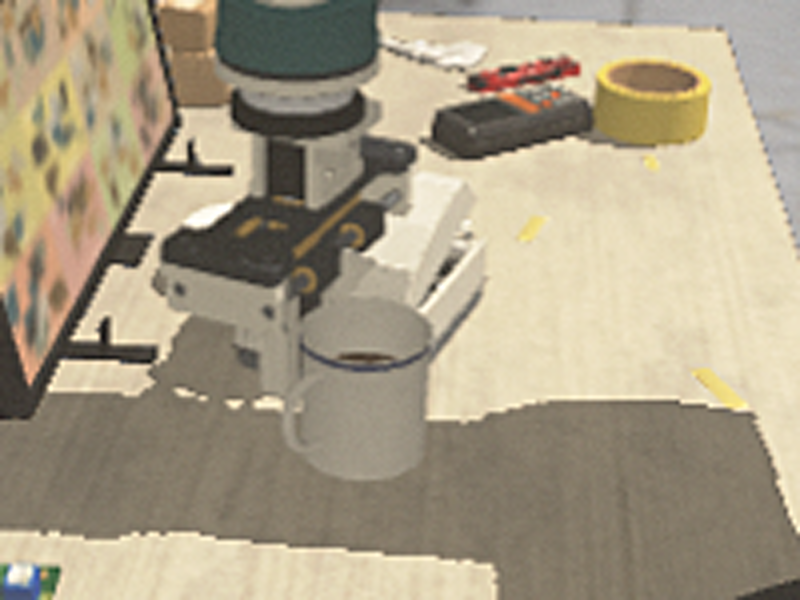

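The mug stands upright against the fingertips and is sliding well. The gripper is clear of the lid, so I'll keep pushing, then back off and rise.

Request:
jog_arm(
  angular=[
    [0, 0, 0],
    [0, 0, 0],
    [0, 0, 0],
    [0, 0, 0],
    [0, 0, 0],
    [0, 0, 0],
    [0, 0, 0],
    [0, 0, 0],
    [0, 0, 0],
    [0, 0, 0],
  ],
  translation=[
    [0, 0.25, 0.05],
    [0, 0.25, 0.05],
    [0, 0.25, 0.05],
    [0, 0.25, 0.05],
    [0, 0.25, 0.05],
    [0, 0.25, 0.05],
    [0, 0.25, 0.05],
    [0, 0.25, 0.05],
    [0, 0.25, 0.05],
    [0, 0, 0],
  ],
  grip=[-0.35, -0.35, -0.35, -0.35, -0.35, -0.35, -0.35, -0.35, -0.35, -0.35],
)

```text
time_s: 3.95
eef_pos: [0.5056, 0.1312, 0.0513]
eef_rot: [0.567, -0.422, 0.567, 0.423]
ft_force: [-0.1, 0.4, -0.5]
opening: 0.0302
```

Request:
jog_arm(
  angular=[
    [0, 0, 0],
    [0, 0, 0],
    [0, 0, 0],
    [0, 0, 0],
    [0, 0, 0],
    [0, 0, 0],
    [0, 0, 0],
    [0, 0, 0],
    [0, 0, 0],
  ],
  translation=[
    [0, -0.3, 0],
    [0, -0.6, 0],
    [-0.9, 0, 0],
    [-0.9, 0, 0],
    [-0.9, 0, 0],
    [-0.9, 0, 0],
    [-0.9, 0, 0],
    [-0.9, 0, 0],
    [-0.9, 0, 0],
  ],
  grip=[-0.35, -0.35, -0.35, -0.35, -0.35, -0.35, -0.35, -0.35, -0.35],
)

```text
time_s: 4.7
eef_pos: [0.5332, 0.1225, 0.2414]
eef_rot: [0.567, -0.422, 0.568, 0.423]
ft_force: [0.4, -1.4, -0.5]
opening: 0.0305
```

```bash
python3 - <<'E'
from plant import observe, vision
from h import *
import cv2
s=observe();c=vision.capture("wrist");q=s["eef_rot"];T=np.eye(4);T[:3,:3]=R.from_quat(q[[1,2,3,0]]).as_matrix();T[:3,3]=s["eef_pos"];T=T@c["mount"]
c["pose"]=T;pickle.dump(c,open("pics/w2.pkl","wb"));print(s["joints"],s["eef_pos"])
I=cv2.resize(c["image"][:,:,::-1],(800,600))
O=np.array([.5412,-.0466,0]);x=np.array([.28,.96,0]);y=np.array([-.96,.28,0]);z=np.array([0,0,1])
def dr(P,col): cv2.polylines(I,[np.int32(proj(c,np.array(P))/.7)],True,col,1)
dr([O+a*x+b*y+.046*z for a,b in((.096,.059),(.096,-.059),(-.069,-.059),(-.069,.059))],(0,0,255))
dr([O+a*x+b*y+.082*z for a,b in((.137,.058),(.137,-.058),(.13,-.058),(.13,.058))],(0,255,0))
dr([O+a*x+b*y+.086*z for a,b in((-.038,.058),(-.038,-.058))],(0,255,255))
cv2.imwrite("pics/w2.png",I)
E
```

```text
[ 1.79027377e-01 -1.64396374e-01  1.71089847e+00  2.50622954e-04
  1.59639344e+00 -1.10079131e+00] [0.53320418 0.12247755 0.24143751]
```

View pics/w2.png

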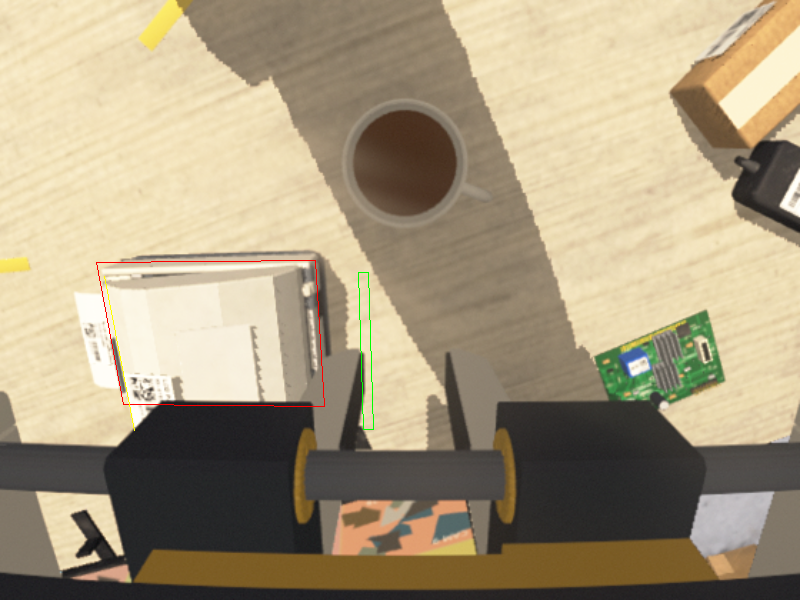

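The mug stands at rim centre (405,163), about 25 mm clear of the swept zone (green). The printer is unmoved and my model overlays it well. Next I'll move round to the printer's front with the jaws closed.

Request:
jog_arm(
  angular=[
    [0, 0, 0],
    [0, 0, 0],
    [0, 0, 0],
    [0, 0, 0],
    [0, 0, 0],
    [0, 0, 0],
    [0, 0, 0],
    [0, 0, 0],
    [0, 0, 0],
    [0, 0, 0],
  ],
  translation=[
    [-0.3, -0.2, -0.96],
    [0, -0.2, -0.96],
    [0, -0.2, -0.96],
    [0, -0.2, -0.96],
    [0, -0.2, -0.96],
    [0, -0.2, -0.96],
    [0, -0.2, -0.96],
    [0, -0.2, -0.96],
    [0, -0.2, -0.96],
    [0, 0, 0],
  ],
  grip=[-1, -1, -1, -1, -1, -1, -1, -1, -1, -1],
)

```text
time_s: 5.58
eef_pos: [0.51, -0.1452, 0.2488]
eef_rot: [0.567, -0.421, 0.568, 0.422]
ft_force: [-0.1, 0.1, 0.6]
opening: 0.0003
```

Request:
jog_arm(
  angular=[
    [1, 0, 0],
    [1, 0, 0],
    [1, 0, 0],
    [1, 0, 0],
    [1, 0, 0],
    [1, 0, 0],
    [1, 0, 0],
    [1, 0, 0],
    [1, 0, 0],
    [1, 0, 0],
  ],
  translation=[
    [0, 0, 0],
    [0, 0, 0],
    [0, 0, 0],
    [0, 0, 0],
    [0, 0, 0],
    [0, 0, 0],
    [0, 0, 0],
    [0, 0, 0],
    [0, 0, 0],
    [0, 0, 0],
  ],
  grip=[-1, -1, -1, -1, -1, -1, -1, -1, -1, -1],
)

```text
time_s: 6.42
eef_pos: [0.5107, -0.1411, 0.249]
eef_rot: [0.687, -0.166, 0.687, 0.167]
ft_force: [0.1, 0.0, 0.3]
opening: 0.0006
```

Request:
jog_arm(
  angular=[
    [1, 0, 0],
    [1, 0, 0],
    [1, 0, 0],
    [1, 0, 0],
    [1, 0, 0],
    [1, 0, 0],
    [1, 0, 0],
    [1, 0, 0],
    [1, 0, 0],
    [0.6, 0, 0],
  ],
  translation=[
    [0, 0, 0],
    [0, 0, 0],
    [0, 0, 0],
    [0, 0, 0],
    [0, 0, 0],
    [0, 0, 0],
    [0, 0, 0],
    [0, 0, 0],
    [0, 0, 0],
    [0, 0, 0],
  ],
  grip=[-1, -1, -1, -1, -1, -1, -1, -1, -1, -1],
)

```text
time_s: 7.25
eef_pos: [0.5106, -0.1411, 0.249]
eef_rot: [0.699, 0.103, 0.7, -0.103]
ft_force: [0.8, 0.3, 0.7]
opening: 0.0007
```

Request:
jog_arm(
  angular=[
    [0, 0, 1],
    [0, 0, 1],
    [0, 0, 1],
    [0, 0, 1],
    [0, 0, 1],
    [0, 0, 1],
    [0, 0, 1],
    [0, 0, 1],
    [0, 0, 1],
    [0, 0, 0.8],
  ],
  translation=[
    [0, 0, 0],
    [0, 0, 0],
    [0, 0, 0],
    [0, 0, 0],
    [0, 0, 0],
    [0, 0, 0],
    [0, 0, 0],
    [0, 0, 0],
    [0, 0, 0],
    [0, 0, 0],
  ],
  grip=[-1, -1, -1, -1, -1, -1, -1, -1, -1, -1],
)

```text
time_s: 8.08
eef_pos: [0.5105, -0.1416, 0.2491]
eef_rot: [0.685, 0.363, 0.607, 0.175]
ft_force: [0.5, 0.1, -0.2]
opening: 0.0006
```

```bash
cat >> h.py <<'E'
O=np.array([.5412,-.0466,0]);PX=np.array([.28,.96,0]);PY=np.array([-.96,.28,0]);Z=np.array([0,0,1.])
def rep(s):
    M=R.from_quat(s["eef_rot"][[1,2,3,0]]).as_matrix();B=np.array([PX,PY,Z]);p=s["eef_pos"]-O
    print("t",s["time_s"],"printer-frame TCP",B@p,"tip",B@(p+.019*M[:,0]),"axes(x',y',z)\n",B@M,"\nj",s["joints"],"F",s["ft_force"],"op",s["opening"]);return M,B
E
python3 - <<'E'
from h import *
from plant import observe
np.set_printoptions(precision=3,suppress=True)
rep(observe())
E
```

```text
t 8.0833 printer-frame TCP [-0.1    0.003  0.249] tip [-0.086  0.003  0.236] axes(x',y',z)
 [[ 0.71   0.705 -0.005]
 [-0.003 -0.004 -1.   ]
 [-0.705  0.71  -0.001]] 
j [-0.681 -0.099  1.775  0.732  1.768 -0.356] F [ 0.452  0.067 -0.158] op 0.0006141823223846524
```

Request:
jog_arm(
  angular=[
    [0, 0, 0],
    [0, 0, 0],
    [0, 0, 0],
    [0, 0, 0],
    [0, 0, 0],
  ],
  translation=[
    [0.75, -0.74, 0],
    [0.75, -0.74, 0.05],
    [0.75, -0.74, 0.05],
    [0.75, -0.74, 0],
    [0, 0, 0],
  ],
  grip=[-1, -1, -1, -1, -1],
)

```text
time_s: 8.5
eef_pos: [0.5117, -0.1402, 0.1171]
eef_rot: [0.682, 0.363, 0.61, 0.174]
ft_force: [0.0, -0.0, -1.6]
opening: 0.0007
```

```bash
python3 - <<'E'
from h import *
from plant import observe,vision
import cv2
np.set_printoptions(precision=3,suppress=True)
s=observe();M,B=rep(s);c=vision.capture("wrist");T=np.eye(4);T[:3,:3]=M;T[:3,3]=s["eef_pos"];c["pose"]=T@c["mount"]
e=np.array([O+a*PX+b*PY+h*Z for a,b,h in((-.038,.058,.086),(-.038,-.058,.086),(-.069,-.059,.046),(-.069,.059,.046))])
I=cv2.resize(c["image"][:,:,::-1],(560,420)).copy()
cv2.polylines(I,[np.int32(proj(c,e))],True,(0,0,255),1)
sd=vision.capture("side")
J=cv2.resize(sd["image"][170:275,240:380,::-1],(560,420),interpolation=cv2.INTER_CUBIC)
pt=np.int32((proj(sd,e)-[240,170])*4);cv2.polylines(J,[pt],True,(0,0,255),1)
sh=np.vstack([I,J]);cv2.imwrite("pics/w3.png",cv2.resize(sh,(400*1,600)) if 0 else np.hstack([cv2.resize(I,(400,300)),cv2.resize(J,(400,300))]))
E
```

```text
t 8.5 printer-frame TCP [-0.098  0.002  0.117] tip [-0.085  0.002  0.104] axes(x',y',z)
 [[ 0.708  0.706 -0.004]
 [ 0.003 -0.009 -1.   ]
 [-0.706  0.708 -0.008]] 
j [-0.676  0.011  1.894  0.712  1.597 -0.5  ] F [ 0.018 -0.03  -1.625] op 0.0006839193005352056
```

View pics/w3.png

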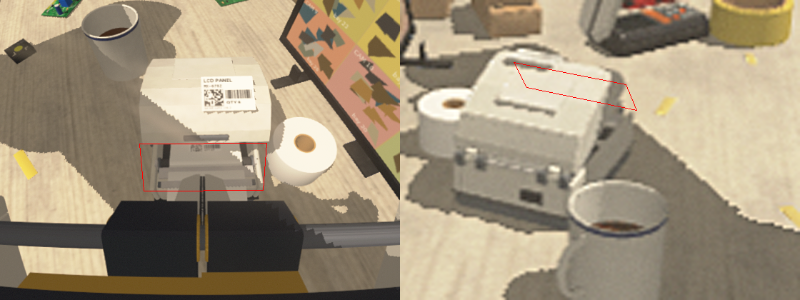

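Wrist view: the lid's front lower edge at y≈142 matches the model line within about 1 px, the finger is centred, and the mug is standing far back. Sliding in under the edge.

Request:
jog_arm(
  angular=[
    [0, 0, 0],
    [0, 0, 0],
    [0, 0, 0],
    [0, 0, 0],
    [0, 0, 0],
    [0, 0, 0],
    [0, 0, 0],
  ],
  translation=[
    [0.44, 0.03, 0],
    [0.44, 0.03, 0],
    [0.44, 0.03, 0],
    [0.44, 0.03, 0],
    [0.44, 0.03, 0],
    [0, 0, 0],
    [0, 0, 0],
  ],
  grip=[-1, -1, -1, -1, -1, -1, -1],
)

```text
time_s: 9.18
eef_pos: [0.5274, -0.0926, 0.0793]
eef_rot: [0.685, 0.361, 0.608, 0.174]
ft_force: [0.1, -0.8, 0.4]
opening: 0.0001
```

```bash
python3 - <<'E'
from h import *
from plant import observe
np.set_printoptions(precision=3,suppress=True)
rep(observe())
E
```

```text
t 9.1833 printer-frame TCP [-0.048  0.     0.079] tip [-0.035  0.     0.066] axes(x',y',z)
 [[ 0.706  0.708 -0.003]
 [-0.002 -0.003 -1.   ]
 [-0.708  0.706 -0.001]] 
j [-0.59   0.023  1.949  0.743  1.489 -0.491] F [ 0.083 -0.771  0.415] op 0.00012736327063206203
```

Request:
jog_arm(
  angular=[
    [0, 0, 0],
    [0, 0, 0],
    [0, 0, 0],
    [0, 0, 0],
    [0, 0, 0],
    [0, 0, 0],
    [0, 0, 0],
    [0, 0, 0],
    [0, 0, 0],
    [0, 0, 0],
  ],
  translation=[
    [0.3, 0, 0],
    [0, 0.3, 0],
    [0, 0.3, 0],
    [0, 0.3, 0],
    [0, 0.3, 0],
    [0, 0.3, 0],
    [0, 0.3, 0],
    [0, 0.3, 0],
    [0, 0.3, 0],
    [0, 0, 0],
  ],
  grip=[-1, -1, -1, -1, -1, -1, -1, -1, -1, -1],
)

```text
time_s: 10.02
eef_pos: [0.5444, -0.0376, 0.1257]
eef_rot: [0.686, 0.361, 0.608, 0.174]
ft_force: [-0.4, -0.3, -0.6]
opening: 0.0008
```

```bash
python3 - <<'E'
from h import *
from plant import observe,vision
import cv2
np.set_printoptions(precision=3,suppress=True)
rep(observe())
I=vision.capture("scene")["image"][150:285,210:350,::-1];J=vision.capture("side")["image"][130:280,230:385,::-1]
cv2.imwrite("pics/s4.png",np.hstack([cv2.resize(I,(400,386)),cv2.resize(J,(400,386))]))
E
```

```text
t 10.0167 printer-frame TCP [ 0.01  -0.001  0.126] tip [ 0.023 -0.001  0.112] axes(x',y',z)
 [[ 0.706  0.708 -0.003]
 [-0.004 -0.001 -1.   ]
 [-0.708  0.706  0.002]] 
j [-0.487 -0.057  1.944  0.768  1.483 -0.364] F [-0.364 -0.318 -0.603] op 0.0007986384396301679
```

View pics/s4.png

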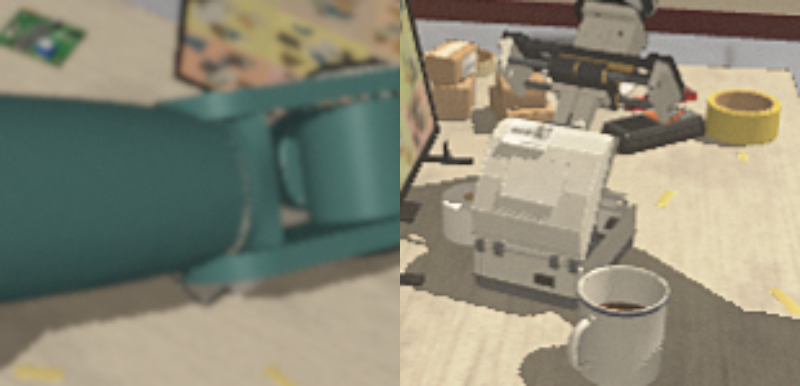

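The lid has swung up on the finger and the printer is in place, with the mug clear. Continuing.

Request:
jog_arm(
  angular=[
    [0, 0, 0],
    [0, 0, 0],
    [0, 0, 0],
    [0, 0, 0],
    [0, 0, 0],
    [0, 0, 0],
    [0, 0, 0],
    [0, 0, 0],
    [0, 0, 0],
    [0, 0, 0],
  ],
  translation=[
    [0.05, 0.3, 0],
    [0.05, 0.3, 0],
    [0.05, 0.3, 0],
    [0.05, 0.3, 0],
    [0.05, 0.3, 0],
    [0.05, 0.3, 0],
    [0.05, 0.3, 0],
    [0.05, 0.3, 0],
    [0.05, 0.3, 0],
    [0, 0, 0],
  ],
  grip=[-1, -1, -1, -1, -1, -1, -1, -1, -1, -1],
)

```text
time_s: 10.95
eef_pos: [0.5633, 0.0268, 0.1732]
eef_rot: [0.686, 0.361, 0.608, 0.174]
ft_force: [0.5, -0.1, -0.1]
opening: 0.0005
```

```bash
python3 - <<'E'
from h import *
from plant import observe,vision
import cv2
np.set_printoptions(precision=3,suppress=True)
rep(observe())
J=vision.capture("side")["image"][100:280,230:385,::-1]
cv2.imwrite("pics/s5.png",cv2.resize(J,(517,600),interpolation=cv2.INTER_CUBIC))
E
```

```text
t 10.95 printer-frame TCP [ 0.077 -0.001  0.173] tip [ 0.09  -0.001  0.16 ] axes(x',y',z)
 [[ 0.706  0.708 -0.003]
 [-0.003 -0.001 -1.   ]
 [-0.708  0.706  0.001]] 
j [-0.363 -0.117  1.917  0.788  1.461 -0.217] F [ 0.548 -0.084 -0.069] op 0.0004949167526635972
```

View pics/s5.png

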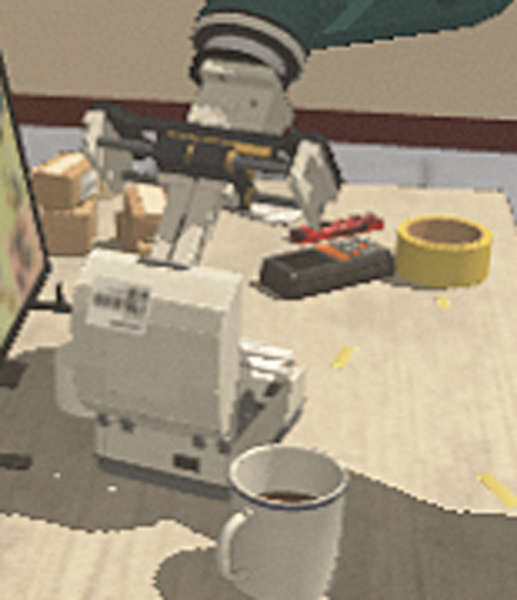

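The lid is about upright, with the finger still under the edge. I'll push a little further over and then back off.

Request:
jog_arm(
  angular=[
    [0, 0, 0],
    [0, 0, 0],
    [0, 0, 0],
    [0, 0, 0],
    [0, 0, 0],
    [0, 0, 0],
  ],
  translation=[
    [0, 0.2, 0],
    [0, 0.2, 0],
    [0, 0.2, 0],
    [0, 0.1, 0],
    [0, 0, 0],
    [0, 0, 0],
  ],
  grip=[-1, -1, -1, -1, -1, -1],
)

```text
time_s: 11.5
eef_pos: [0.5671, 0.0399, 0.1867]
eef_rot: [0.686, 0.361, 0.608, 0.174]
ft_force: [0.3, -1.1, 1.1]
opening: 0.0005
```

```bash
python3 - <<'E'
from h import *
from plant import observe,vision
import cv2
np.set_printoptions(precision=3,suppress=True)
rep(observe())
J=vision.capture("side")["image"][100:280,230:385,::-1]
cv2.imwrite("pics/s6.png",cv2.resize(J,(517,600),interpolation=cv2.INTER_CUBIC))
E
```

```text
t 11.5 printer-frame TCP [ 0.09  -0.001  0.187] tip [ 0.104 -0.001  0.173] axes(x',y',z)
 [[ 0.706  0.708 -0.004]
 [-0.003 -0.003 -1.   ]
 [-0.708  0.706  0.   ]] 
j [-0.337 -0.129  1.905  0.789  1.46  -0.18 ] F [ 0.3   -1.104  1.111] op 0.00048284543419972953
```

View pics/s6.png

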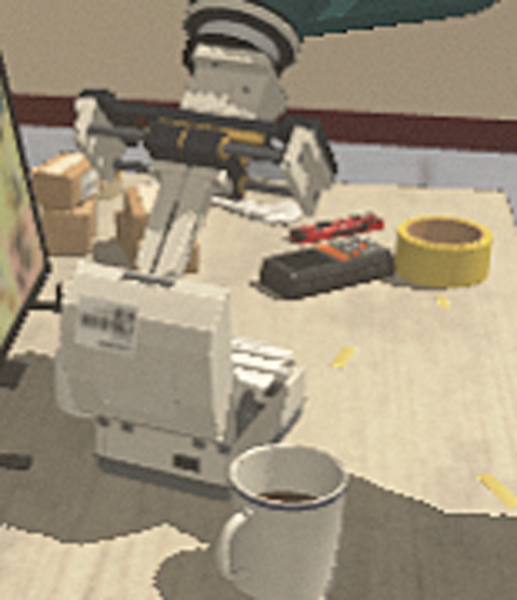

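The lid has fallen back past upright. Retreating.

Request:
jog_arm(
  angular=[
    [0, 0, 0],
    [0, 0, 0],
    [0, 0, 0],
    [0, 0, 0],
    [0, 0, 0],
    [0, 0, 0],
    [0, 0, 0],
    [0, 0, 0],
    [0, 0, 0],
    [0, 0, 0],
  ],
  translation=[
    [-0.2, -0.2, 0],
    [-0.3, -0.2, 0],
    [-0.7, 0, 0],
    [-0.8, 0, 0],
    [-0.8, 0, 0],
    [-0.8, 0, 0],
    [-0.8, 0, 0],
    [0, 0, 0],
    [0, 0, 0],
    [0, 0, 0],
  ],
  grip=[-1, -1, -1, -1, -1, -1, -1, -1, -1, -1],
)

```text
time_s: 12.38
eef_pos: [0.538, -0.0578, 0.2707]
eef_rot: [0.685, 0.362, 0.608, 0.173]
ft_force: [0.7, 0.9, -0.4]
opening: 0.0003
```

```bash
python3 - <<'E'
from h import *
from plant import observe,vision
import cv2
np.set_printoptions(precision=3,suppress=True)
s=observe();M,B=rep(s);w=vision.capture("wrist")["image"][:,:,::-1]
J=vision.capture("side")["image"][130:280,200:400,::-1]
cv2.imwrite("pics/s7.png",np.hstack([cv2.resize(w,(400,300)),cv2.resize(J,(400,300),interpolation=cv2.INTER_CUBIC)]))
E
```

```text
t 12.3833 printer-frame TCP [-0.012 -0.     0.271] tip [ 0.002 -0.     0.257] axes(x',y',z)
 [[ 0.706  0.708 -0.005]
 [-0.003 -0.004 -1.   ]
 [-0.708  0.706 -0.001]] 
j [-0.526 -0.158  1.792  0.763  1.693 -0.213] F [ 0.662  0.882 -0.399] op 0.00034114383508315434
```

View pics/s7.png

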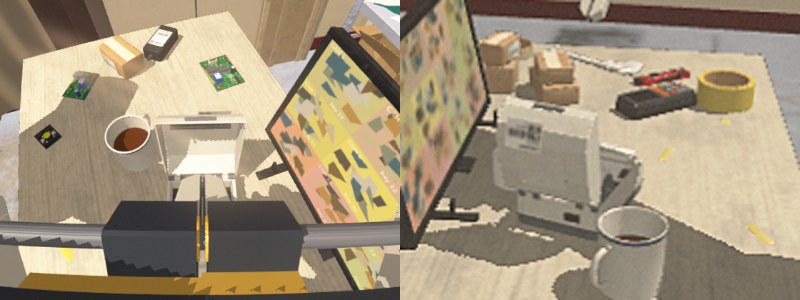

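The lid stands open by itself, the arm is clear, and the mug stands beside it untouched. Handing in.

```bash
python3 -c "
from plant import manip
print(manip.finish_job())"
```

```text
the job is handed in; nothing more can be done
None
```

The job is done and handed in at 12.4 s, well under the 54 s limit; no verdict came back.

I pushed the mug sideways with the fingertips, out of the lid's swing. Then I reached under the lid's ajar front edge with the closed fingers and flipped it back past upright. It fell open and I pulled the arm clear.

- **Mug:** upright, about 25 mm clear of the lid's swept zone before the flip. The last pictures show it still standing beside the open lid, not touched by it.
- **Lid:** it stays open with the arm about 0.1 m away. I judged this from the pictures and did not measure the final angle.
- **Printer:** it did not move visibly. After the mug push, its outline matched my model within 3–4 mm.
- **Forces:** the wrist readings I saw at the end of each move stayed under 2 N.
- **Bystanders:** the tester and the circuit board appear where they were. The label roll was last seen in place while the lid was being lifted; the open lid and the gripper hide it in the final pictures.

The first printer estimate was about 9 mm off and the first mug estimate about 11 mm off. I corrected both from the wrist camera before touching anything.

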